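# Seat the dowel and hold the bolt head behind a bracket while the nut runs tight

## Task

Drive the sprung pin on the base plate fully home with the mallet (not with the gripper itself), then set the mallet back down on the open bench, without letting it fall. After that reach down into the narrow gap behind the upright bracket, grip the hidden bolt head from both sides and hold it from turning while the slow nut runner in front pulls the nut tight, which takes up to eight seconds and ends when its yellow-striped socket stands still. Finish while still gripping the bolt head; the other things on the bench stay where they are.

Things in the scene. Friction and masses are not known exactly. Their poses are not given: they have to be found in the camera images.
- fixture: Fixed assembly. Origin on the bench under the bolt axis, in the plane of the bracket's back face; x points away from the robot (yaw 0), y left, z up. Aluminium base plate 12 mm thick, x -155 to +225, y -140 to +180 mm. Upright steel bracket x -8 to 0, y -50 to +50, top 106 mm above the bench. Nut runner motor 48 mm thick along the bolt axis in front, x -130 to -45 mm, top 96 mm up
- gap (a point): middle of the narrow gap behind the bracket, 29 mm behind its back face, 90 mm above the bench; the fixture's axes. The gap is 58 mm wide in x, open at the top and both ends, floor (base plate) 12 mm above the bench. Beyond it stands a white control box, 150 mm in x, 200 mm in y, top 90 mm above the bench
- bolt_axis (a point): fixed point at the centre of the bolt head: on the bolt's axis, 10 mm behind the bracket's back face, 72 mm above the bench; its axes are the fixture's, x along the bolt. Nothing else stands in the gap beside the head
- bolt_head: brass hexagon bolt head: 24 mm across flats, 28 across corners, 12 mm thick (4 to 16 mm behind the bracket's back face), on a steel collar 32 mm in diameter, 4 mm thick. Origin on its axis at the back face; x is the axis. Turns at about 0.5 rad/s with the nut until held; closing fingers turn it a little and square themselves to its flats
- bolt (a joint): how far the nut has run up the bolt's thread (rad): starts at 0 to 0.3, stays while the bolt turns along with the nut, grows at about 0.3 rad/s while the head is held still (gripping may first shift it by up to 0.6), stops at 1.6 = tight; the runner then still pulls with 0.06 N m
- socket (a joint): angle of the nut runner's dark steel socket (30 mm in diameter, yellow stripe) in front of the bracket, turning on the bolt axis (rad); it grows all the time while the nut is not tight, and stops when the nut is tight and the head is held
- pin (a joint): how far the sprung pin is driven down (m): 0 = fully out, starts between 0 and 0.005, 0.016 = fully home. Takes 7 to 9 N; it stays where it is left
- pin_top (a point): centre of the flat top of the pin's brass cap (20 mm in diameter, 10 mm thick), z up: 56 mm above the bench when fully out, 40 mm when home, the cap then seated on its steel boss (32 mm in diameter, top 30 mm above the bench). It stands at x -20, y +125 mm in the fixture's frame
- mallet: loose mallet, 0.35 kg, standing on a striking face with its handle level. Origin at the centre of the head's lower striking face; z up, the handle runs along its -x
- mallet_head (a point): centre of the mallet's red head, 36 x 36 mm and 60 mm tall with white striking faces (32 x 32 mm) above and below, each 30 mm from this point; same axes as the mallet
- mallet_grip (a point): grip point on the mallet's level wooden handle, 48 mm from the head's centre along the mallet's -x, 30 mm above the bench at the start; the handle is 20 mm wide (along y) and 22 mm high, and runs from 18 to 138 mm from the head's centre
- reagent: bystander: amber bottle 60 mm in diameter, 130 mm tall; origin at the centre of its underside
- beaker: bystander: glass beaker 72 mm in diameter, 90 mm tall; origin at the centre of its underside
- dishes: bystander: stack of three round dishes, 90 mm in diameter, 38 mm tall; origin at the centre of its underside
- jar: bystander: white jar 56 mm in diameter, 70 mm tall; origin at the centre of its underside
- spanner: bystander: steel spanner lying flat, about 180 mm long along its x; origin under its middle
Mind the look-alikes: they are no part of the job. What is shaped like the mallet but purple is not meant.

How it is judged:
By the outcome, as a careful person would: the job done as asked, in the order asked, and still so for the second after the job is handed in, while the arm keeps its last pose, push and grip.
It also fails if it takes over 58 s, if anything falls off the work surface, if the arm or the gripper's body presses on something with over 40 N, if the wrist force passes 120 N, or if a joint passes its speed limit or range.

## Robot

A 6-joint arm with a two-finger parallel gripper is mounted at the origin on the work surface. World frame = base frame: x ahead of the robot, y to its left, z up, the work surface at z = 0. Lengths are in m, angles in rad, forces in N, time in s.
With the tool pointing down it reaches from about 0.4 to 0.825 m from the base axis. Payload 7 kg.
Tool frame: the origin (TCP) lies midway between the tips of the shut fingers; the grasp point (between the pads) lies hold_point_z behind it (hold_point_z is the distance from the TCP to the grasp point, in m); z points along the fingers, y is the line along which they close (so a half turn about z gives the same grasp; the last joint's range is limited). The gripper opens to 88 mm and grips with 3 to 60 N. Pads are 19 mm wide; open, the fingers measure 130 mm over their backs; the gripper's body (78 mm by 193 mm) begins 47 mm behind the grasp point.
Start: joints at [1.587, 0.359, 0.012, 0, -1.224, -0.288], TCP at [0.181, 0.65, 0.195] pointing down, gripper open.
Joint ranges: [-3.07, 3.07], [-1.43, 2.12], [-1.02, 1.25], [-3.03, 1.67], [-3.05, -0], [-3.03, 3.03]. Speed limits (rad/s): [2.39, 2.39, 3.01, 3.14, 3.14, 3.14].

## Interface

Orientations are given as [roll, pitch, yaw] about the fixed x, y, z axes, in that order (R = Rz(yaw) Ry(pitch) Rx(roll)).
In Python, from station import * gives the robot as it stands.
- The arm moves only by the tool apply_moves, never from a script. Its argument "steps" is a list of rows, each an object with "translation": the shift along the world's x, y, z scaled (see below), a list of three; "rotation": the turn, a rotation vector about the world's x, y, z scaled (see below), a list of three. A call has exactly 10 rows; each row is the pose to reach, as a shift and turn from the pose commanded when the call began; what a row does not reach only later rows make up. The controller multiplies each number of a shift by 250 mm and each number of a turn by 30 degrees. A row lasts 1/12 s, in which the tool goes at most 41.7 mm and 7.16 degrees, less where a joint would pass 70% of its speed; a pose out of reach is approached as far as the arm can. A call with a number of a shift or a turn outside -1 to 1 is refused whole. A call with a gripper value outside its range is refused whole. "jaw" is the closure, from -1 (fully open) to 1 (shut), so that 0 is half open, set as the call begins (left out, the last holds). The fingers move at their own pace and stop on an object; "newtons" is the grip in N (left out, the last holds). Time passes only in rows, so rows that repeat a pose let the fingers close, or fill a call up. It gives the time, the measured TCP pose, the force, the opening and the grip force at its end, in the units of the state.
- get_state(): the state, without advancing time (a new reading comes with each control period).
- grab_frame(name): name is "scene" or "top" or "wrist"; returns the picture (480x640x3 uint8, blue, green, red); there is no depth.
- camera_model(name): a dict with "fx", "fy", "cx", "cy" (pixels), "k1" (the pictures are not rectified: a ray, as slopes to the right and down, at radius r is drawn at 1 + k1 r^2 times it, then the intrinsics apply), "xyz" and "rotation" of the camera in the world. Camera axes: x right, y down, z forward; pixel columns grow to the right and rows downward; lengths in m; the calibration is good to about 2 mm. A picture is of the moment at which its call begins: read the wrist's pose just before it. camera_model takes no time and is no camera call; for the wrist camera it gives the pose at the moment of the call.
- job_done(): hands the job in; it is judged then, once.
The state is a dict: "t": time; "q": joint angles; "qd": joint speeds; "joint_efforts": joint torques, N m; "eef_pos": TCP position; "ee_rot": TCP orientation; "force": force on the tool from outside, world axes, zero at the start; "moment": the same for the moment, N m; "width": finger opening in m; "gripper_force": force on a finger pad.
Only numpy, scipy, OpenCV 4.12 (cv2) and the standard library are available. Lean on these libraries where they do the work, as an engineer would, in place of code of your own. Each camera call takes 0.05 s, during which the arm holds its last target. There are 200 camera calls.

## Working session

There is one attempt and no reset: what is moved stays moved. The work goes in short steps, Python scripts to look and compute and a tool call to move; the robot and the scene stay as the last step left them, time stands still between calls to the robot, and variables do not carry over. Pictures are saved under pics/ and viewed, at most 10 in all, crops included, and the job is handed in when it is done.

Besides the shell and the picture viewer there is one more tool, called as name(argument=value, ...), one argument or row to a line, values as JSON. apply_moves: Moves the arm, as the interface text tells. Shifts and turns lie within -1 to 1; 1 stands for 250 mm of shift or 30 degrees of turn. Its arguments: {"type":"object","properties":{"steps":{"type":"array"},"jaw":{"type":"number"},"newtons":{"type":"number"}},"required":["steps"]}

```bash
mkdir -p pics; ls; python3 - <<'E'
from station import *
import cv2,json
s=get_state(); print({k:(v if not hasattr(v,'tolist') else v.tolist()) for k,v in s.items()})
for n in("scene","top"):
    print(n,camera_model(n)); cv2.imwrite(f"pics/{n}0.png",grab_frame(n))
E
```

```text
pics
{'t': 0.0, 'q': [1.5871230202616486, 0.35937815570066417, 0.011059778097973979, -0.0003760995851807638, -1.2240600956243632, -0.288124835675122], 'qd': [0.000987083844550573, 0.00024172942173156925, 0.0005741345668853056, -0.0003112614263808064, 0.0010827965098517771, 0.00037420997891729414], 'joint_efforts': [-0.001530864683445543, -58.27132701873779, 29.306289553642273, 6.997266858816147, 0.006840006681159139, -0.0001576795193614089], 'eef_pos': [0.18107201261266329, 0.6497074832536486, 0.19372407728952934], 'ee_rot': [3.1399752512917027, -0.00011063919542619871, -0.2719261425078545], 'force': [-0.540189882043147, -0.7258692760024186, 1.0068044856454939], 'moment': [0.02239957087031052, -0.022242374814355842, -0.011575334012057677], 'gripper_force': 0.0, 'width': 0.08780469150813144}
scene {'fx': 495.19645853109125, 'fy': 495.19645853109125, 'cx': 318.3726639358198, 'cy': 238.32256353280985, 'k1': -0.1204598704680903, 'xyz': array([ 1.17770477, -0.32806906,  0.99788863]), 'rotation': array([-2.39573969,  0.00498167,  1.03687472])}
top {'fx': 486.30736277695104, 'fy': 486.30736277695104, 'cx': 319.01036607350414, 'cy': 239.91922103390624, 'k1': -0.030911099835764438, 'xyz': array([0.18761985, 0.07830218, 1.50531706]), 'rotation': array([-2.96306494,  0.01297408, -1.59373015])}
```

View pics/top0.png

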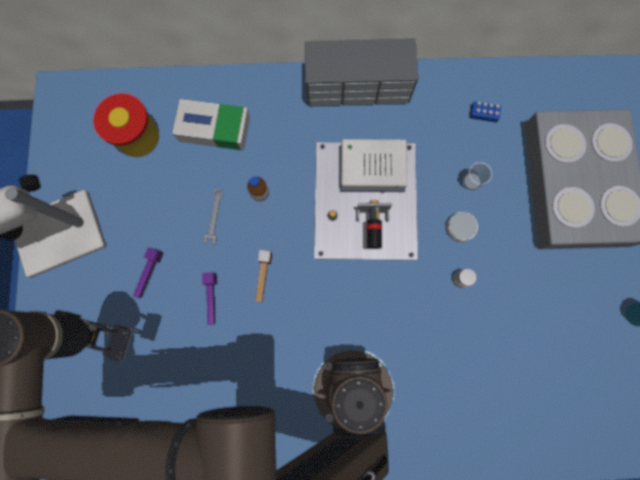

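View pics/scene0.png

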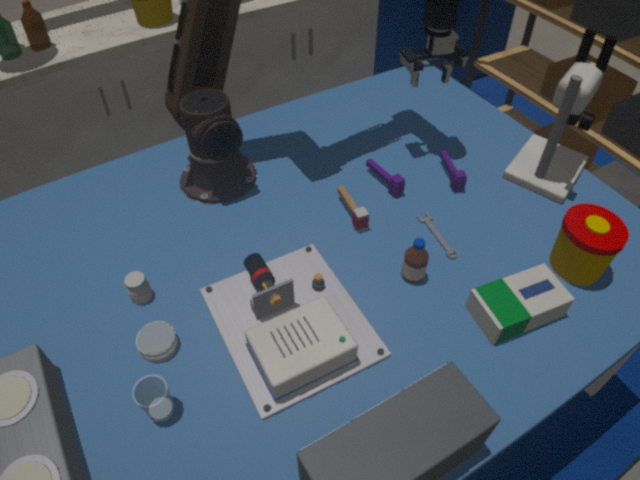

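```bash
python3 - <<'E'
import station
print({k:v for k,v in vars(station).items() if 'hold' in k.lower() or isinstance(v,(int,float))}, [k for k in vars(station) if k[0]!='_'])
E
```

```text
{'hold_point_z': 0.0188} ['grab_frame', 'camera_model', 'job_done', 'get_state', 'Unreachable', 'hold_point_z']
```

```bash
cat > h.py <<'E'
from station import *
import cv2, numpy as np
from scipy.spatial.transform import Rotation as R
def ray(cam,px):
    m=cam; K=np.array([[m['fx'],0,m['cx']],[0,m['fy'],m['cy']],[0,0,1]])
    d=(np.asarray(px,float)-[m['cx'],m['cy']])/[m['fx'],m['fy']]; u=d.copy()
    for _ in range(20): u=d/(1+m['k1']*(u@u))
    return np.array(m['xyz']),R.from_euler('xyz',m['rotation']).as_matrix()@[u[0],u[1],1]
def onz(cam,px,z):
    o,d=ray(cam,px); return o+d*(z-o[2])/d[2]
def proj(m,p):
    c=R.from_euler('xyz',m['rotation']).as_matrix().T@(np.array(p)-m['xyz']); u=c[:2]/c[2]
    u=u*(1+m['k1']*(u@u)); return u*[m['fx'],m['fy']]+[m['cx'],m['cy']]
def tri(c1,p1,c2,p2):
    A=[];b=[]
    for c,p in((c1,p1),(c2,p2)):
        o,d=ray(c,p); d/=np.linalg.norm(d); M=np.eye(3)-np.outer(d,d); A.append(M); b.append(M@o)
    return np.linalg.lstsq(np.vstack(A),np.hstack(b),rcond=None)[0]
def blobs(mask,amin=15):
    n,l,s,c=cv2.connectedComponentsWithStats(mask.astype(np.uint8))
    return [(s[i,4],c[i],s[i,:4],l==i) for i in range(1,n) if s[i,4]>=amin]
E
python3 - <<'E'
from h import *
T=camera_model("top"); S=camera_model("scene")
print("base",proj(T,[0,0,0]))
im=cv2.imread("pics/top0.png"); hsv=cv2.cvtColor(im,cv2.COLOR_BGR2HSV); H,s,V=cv2.split(hsv)
# plate
m=((s<60)&(V>110)).astype(np.uint8); box=np.zeros_like(m); box[130:270,300:430]=1
b=max(blobs(m&box),key=lambda b:b[0]); pts=np.argwhere(b[3])[:,::-1].astype(np.int32)
hull=cv2.convexHull(pts); ap=cv2.boxPoints(cv2.minAreaRect(hull)); print("plate",b[0],ap.tolist())
W=np.array([onz(T,p,.012)[:2] for p in hull[:,0]],np.float32); r=cv2.minAreaRect(W); print(r)
print(cv2.boxPoints(r))
# holes not used; pin brass, mallet
roi=lambda x0,y0,x1,y1:(slice(y0,y1),slice(x0,x1))
def show(name,im,x0,y0,x1,y1,z):
    pass
o=(H>8)&(H<25)&(s>90)&(V>90); o2=np.zeros_like(o); o2[240:310,245:285]=o[240:310,245:285]
hb=max(blobs(o2),key=lambda b:b[0]); q=np.argwhere(hb[3])[:,::-1]
P=np.array([onz(T,p,.041)[:2] for p in q]); c=P.mean(0); d=np.linalg.svd(P-c)[2][0]; print("handle",hb[0],c,d,np.degrees(np.arctan2(d[1],d[0])),((P-c)@d).min(),((P-c)@d).max())
w=(s<60)&(V>110); w2=np.zeros_like(w); w2[240:275,250:280]=w[240:275,250:280]
hb=max(blobs(w2),key=lambda b:b[0]); print("face",hb[0],hb[1],onz(T,hb[1],.06))
o2=o*0; o2[205:225,322:342]=o[205:225,322:342]
hb=max(blobs(o2,3),key=lambda b:b[0]); print("pin",hb[:3],onz(T,hb[1],.055))
a=cv2.resize(im[130:310,240:430],None,fx=4,fy=3.3,interpolation=cv2.INTER_CUBIC)
S0=cv2.imread("pics/scene0.png"); h2=cv2.cvtColor(S0,cv2.COLOR_BGR2HSV)
m=((h2[...,1]<50)&(h2[...,2]>110)).astype(np.uint8); bx=m*0; bx[240:420,190:395]=1
b=max(blobs(m&bx),key=lambda b:b[0]); pts=np.argwhere(b[3])[:,::-1].astype(np.int32)
print(b[0],b[2],[onz(S,pts[i],.012) for i in(pts[:,0].argmin(),pts[:,0].argmax(),pts[:,1].argmin(),pts[:,1].argmax())])
cv2.imwrite("pics/c1.png",cv2.resize(S0[180:360,200:440],None,fx=3.3,fy=3.3,interpolation=cv2.INTER_CUBIC))
E
```

```text
base [353.21327577 390.63166641]
plate 10903 [[314.0, 139.0], [417.0, 139.0], [417.0, 260.0], [314.0, 260.0]]
((0.58995121717453, -0.05841068923473358), (0.3233511745929718, 0.395577609539032), 87.85425567626953)
[[ 0.3862477  -0.21256739]
 [ 0.78154796 -0.22737843]
 [ 0.79365474  0.09574601]
 [ 0.39835447  0.11055705]]
handle 173 [0.32983624 0.2684474 ] [-0.98854901  0.15090015] 171.32090499269069 -0.056760192409041545 0.05738589771893013
face 146 [263.82876712 255.67123288] [0.40486252 0.25814768 0.06      ]
pin (np.int32(33), array([332.21212121, 213.54545455]), array([329, 211,   7,   6], dtype=int32)) [0.53067522 0.04884537 0.055     ]
14749 [200 244 191 175] [array([ 0.38782938, -0.21045236,  0.012     ]), array([0.77374841, 0.09236645, 0.012     ]), array([0.39883108, 0.10371789, 0.012     ]), array([ 0.76415161, -0.2265292 ,  0.012     ])]
```

View pics/c1.png

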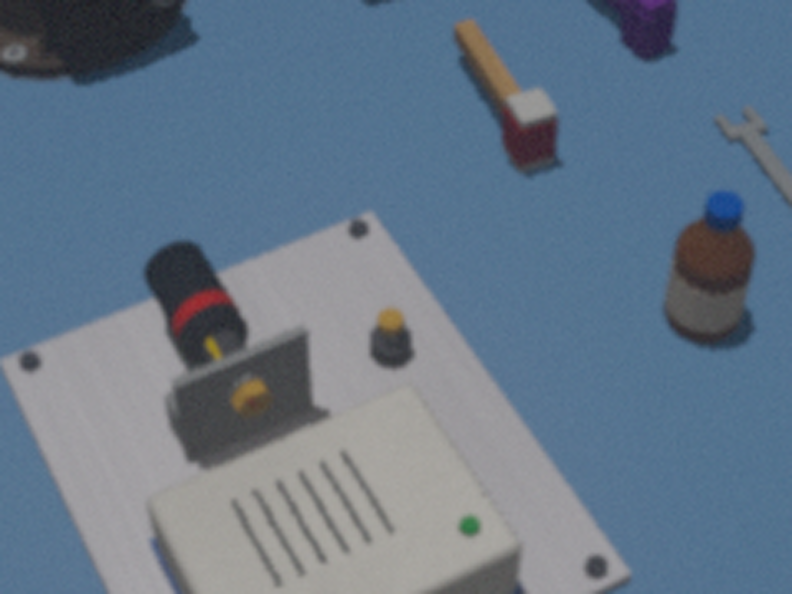

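apply_moves(
  steps=[
    {"translation": [0.06, -0.13, 0], "rotation": [0, 0, 0.1]},
    {"translation": [0.12, -0.26, 0], "rotation": [0, 0, 0.23]},
    {"translation": [0.18, -0.39, 0], "rotation": [0, 0, 0.23]},
    {"translation": [0.24, -0.52, 0], "rotation": [0, 0, 0.23]},
    {"translation": [0.3, -0.65, 0], "rotation": [0, 0, 0.23]},
    {"translation": [0.36, -0.78, 0], "rotation": [0, 0, 0.23]},
    {"translation": [0.42, -0.9, 0], "rotation": [0, 0, 0.23]},
    {"translation": [0.46, -1, 0], "rotation": [0, 0, 0.23]},
    {"translation": [0.46, -1, 0], "rotation": [0, 0, 0.23]},
    {"translation": [0.46, -1, 0], "rotation": [0, 0, 0.23]},
  ],
  jaw=-1,
  newtons=55,
)

```text
t: 0.93
eef_pos: [0.2967, 0.399, 0.1949]
ee_rot: [-3.141, 0.0, -0.153]
force: [0.6, 0.7, 0.3]
width: 0.0878
gripper_force: 0.0
```

apply_moves(
  steps=[
    {"translation": [0.06, -0.13, -0.05], "rotation": [0, 0, 0]},
    {"translation": [0.12, -0.26, -0.1], "rotation": [0, 0, 0]},
    {"translation": [0.18, -0.39, -0.15], "rotation": [0, 0, 0]},
    {"translation": [0.25, -0.54, -0.2], "rotation": [0, 0, 0]},
    {"translation": [0.25, -0.54, -0.2], "rotation": [0, 0, 0]},
    {"translation": [0.25, -0.54, -0.2], "rotation": [0, 0, 0]},
    {"translation": [0.25, -0.54, -0.2], "rotation": [0, 0, 0]},
    {"translation": [0.25, -0.54, -0.2], "rotation": [0, 0, 0]},
    {"translation": [0.25, -0.54, -0.2], "rotation": [0, 0, 0]},
    {"translation": [0.25, -0.54, -0.2], "rotation": [0, 0, 0]},
  ],
)

```text
t: 1.77
eef_pos: [0.3585, 0.2664, 0.1449]
ee_rot: [-3.141, -0.0, -0.15]
force: [-0.2, 0.6, 0.4]
width: 0.0877
gripper_force: 0.0
```

```bash
python3 - <<'E'
from h import *
s=get_state(); print(s['t'],s['eef_pos'],s['ee_rot'],s['q'])
m=camera_model("wrist"); im=grab_frame("wrist"); cv2.imwrite("pics/w1.png",im); print(m)
print(proj(m,[.3585,.2647,.03]),proj(m,[.406,.2575,.06]))
E
```

```text
1.7667 [0.35849418 0.26635758 0.14485668] [-3.14122468e+00 -1.55742938e-04 -1.49764303e-01] [ 1.08291207e+00  1.64826812e-02 -5.41653480e-01  2.93170892e-05
 -1.01226136e+00  3.38104451e-01]
{'fx': 343.8546387205012, 'fy': 343.8546387205012, 'cx': 319.3322153922845, 'cy': 237.1965353633594, 'k1': -0.05683783916118939, 'xyz': array([0.43227112, 0.25531735, 0.3359584 ]), 'rotation': array([ 2.86032300e+00,  8.94708170e-04, -1.71995772e+00])}
[321.47260803 222.4398838 ] [321.84229962 172.53775591]
```

View pics/w1.png

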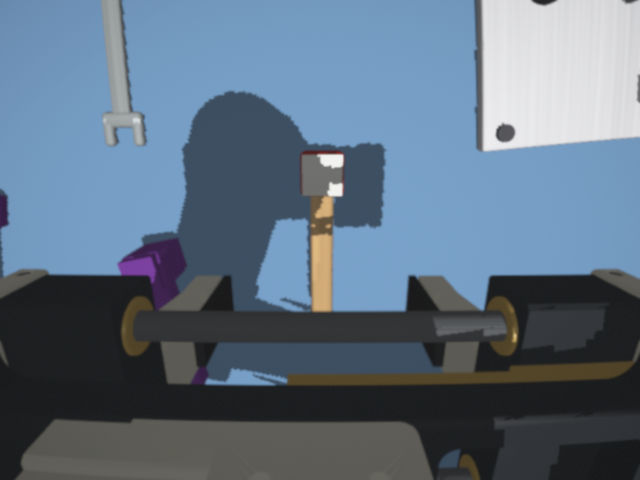

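apply_moves(
  steps=[
    {"translation": [0, -0.006, -0.1], "rotation": [0, 0, 0]},
    {"translation": [0, -0.006, -0.22], "rotation": [0, 0, 0]},
    {"translation": [0, -0.006, -0.34], "rotation": [0, 0, 0]},
    {"translation": [0, -0.006, -0.44], "rotation": [0, 0, 0]},
    {"translation": [0, -0.006, -0.5], "rotation": [0, 0, 0]},
    {"translation": [0, -0.006, -0.53], "rotation": [0, 0, 0]},
    {"translation": [0, -0.006, -0.53], "rotation": [0, 0, 0]},
    {"translation": [0, -0.006, -0.53], "rotation": [0, 0, 0]},
    {"translation": [0, -0.006, -0.53], "rotation": [0, 0, 0]},
    {"translation": [0, -0.006, -0.53], "rotation": [0, 0, 0]},
  ],
)

```text
t: 2.65
eef_pos: [0.3592, 0.2647, 0.0133]
ee_rot: [-3.139, -0.001, -0.151]
force: [0.6, 0.4, 0.5]
width: 0.088
gripper_force: 0.0
```

apply_moves(
  steps=[
    {"translation": [0, 0, 0], "rotation": [0, 0, 0]},
    {"translation": [0, 0, 0], "rotation": [0, 0, 0]},
    {"translation": [0, 0, 0], "rotation": [0, 0, 0]},
    {"translation": [0, 0, 0], "rotation": [0, 0, 0]},
    {"translation": [0, 0, 0], "rotation": [0, 0, 0]},
    {"translation": [0, 0, 0], "rotation": [0, 0, 0]},
    {"translation": [0, 0, 0], "rotation": [0, 0, 0]},
    {"translation": [0, 0, 0], "rotation": [0, 0, 0]},
    {"translation": [0, 0, 0], "rotation": [0, 0, 0]},
    {"translation": [0, 0, 0], "rotation": [0, 0, 0]},
  ],
  jaw=1,
  newtons=58,
)

```text
t: 3.48
eef_pos: [0.3587, 0.2637, 0.0121]
ee_rot: [3.142, 0.0, -0.151]
force: [-0.4, -0.2, -0.0]
width: 0.0265
gripper_force: 0.0
```

apply_moves(
  steps=[
    {"translation": [0, 0, 0], "rotation": [0, 0, 0]},
    {"translation": [0, 0, 0], "rotation": [0, 0, 0]},
    {"translation": [0, 0, 0], "rotation": [0, 0, 0]},
    {"translation": [0, 0, 0.06], "rotation": [0, 0, 0]},
    {"translation": [0, 0, 0.14], "rotation": [0, 0, 0]},
    {"translation": [0, 0, 0.24], "rotation": [0, 0, 0]},
    {"translation": [0, 0, 0.34], "rotation": [0, 0, 0]},
    {"translation": [0, 0, 0.4], "rotation": [0, 0, 0]},
    {"translation": [0, 0, 0.4], "rotation": [0, 0, 0]},
    {"translation": [0, 0, 0.4], "rotation": [0, 0, 0]},
  ],
)

```text
t: 4.32
eef_pos: [0.359, 0.2642, 0.1129]
ee_rot: [-3.139, -0.001, -0.151]
force: [-0.3, -0.1, -0.9]
width: 0.0005
gripper_force: 0.0
```

apply_moves(
  steps=[
    {"translation": [0.06, -0.1, 0], "rotation": [0, 0, 0]},
    {"translation": [0.12, -0.2, 0], "rotation": [0, 0, 0]},
    {"translation": [0.19, -0.31, 0], "rotation": [0, 0, 0]},
    {"translation": [0.26, -0.42, 0], "rotation": [0, 0, 0]},
    {"translation": [0.33, -0.54, 0], "rotation": [0, 0, 0]},
    {"translation": [0.4, -0.65, 0], "rotation": [0, 0, 0]},
    {"translation": [0.46, -0.75, 0], "rotation": [0, 0, 0]},
    {"translation": [0.51, -0.83, 0], "rotation": [0, 0, 0]},
    {"translation": [0.51, -0.83, 0], "rotation": [0, 0, 0]},
    {"translation": [0.51, -0.83, 0], "rotation": [0, 0, 0]},
  ],
)

```text
t: 5.15
eef_pos: [0.4857, 0.0548, 0.1106]
ee_rot: [3.14, 0.002, -0.154]
force: [-1.1, 0.3, -0.3]
width: 0.0004
gripper_force: 0.0
```

```bash
python3 - <<'E'
from h import *
s=get_state(); print(s['t'],s['eef_pos'],s['ee_rot'],s['width'],s['gripper_force'],s['force'])
m=camera_model("wrist"); im=grab_frame("wrist"); cv2.imwrite("pics/w2.png",im)
print(proj(m,[.531,.0485,.054]))
S=grab_frame("scene")[180:360,200:440]
cv2.imwrite("pics/w2.png",np.vstack([cv2.resize(im[0:360],(640,360))[60:],cv2.resize(S,(640,300))]))
E
```

```text
5.15 [0.48571832 0.05476075 0.11061969] [ 3.14008468e+00  2.35710227e-03 -1.54353505e-01] 0.00037517696581553515 0.0 [-1.11160757  0.29411946 -0.29652327]
[318.47329197 179.77596158]
```

View pics/w2.png

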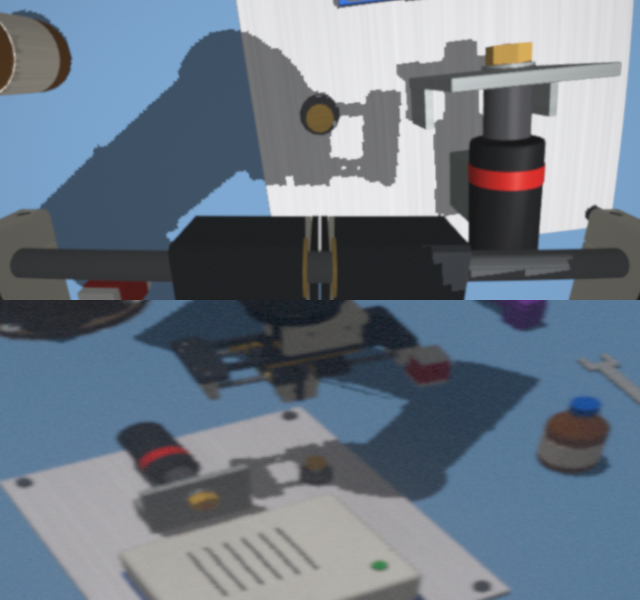

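```bash
python3 - <<'E'
from h import *
T=camera_model("top"); im=grab_frame("top")
cv2.imwrite("pics/t2.png",cv2.resize(im[170:350,190:430],None,fx=3.3,fy=3.3,interpolation=cv2.INTER_CUBIC))
H,s,V=cv2.split(cv2.cvtColor(im,cv2.COLOR_BGR2HSV))
o=(H>8)&(H<25)&(s>90)&(V>60); o2=o*0; o2[240:330,225:305]=o[240:330,225:305]
for hb in blobs(o2):
    q=np.argwhere(hb[3])[:,::-1]
    P=np.array([onz(T,p,.041)[:2] for p in q]); c=P.mean(0); d=np.linalg.svd(P-c)[2][0]; print("handle",hb[:3],c,d,((P-c)@d).min(),((P-c)@d).max())
w=((s<70)&(V>100)); w2=w*0; w2[235:285,235:295]=w[235:285,235:295]
for b in blobs(w2): print("face",b[:3],onz(T,b[1],.06))
E
```

```text
(no output)
```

View pics/t2.png

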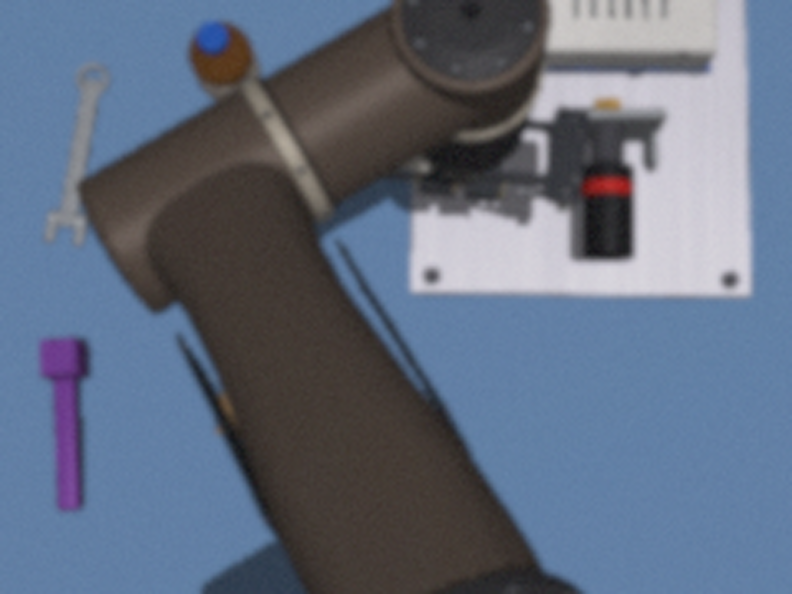

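apply_moves(
  steps=[
    {"translation": [-0.06, 0.1, 0.05], "rotation": [0, 0, 0]},
    {"translation": [-0.12, 0.2, 0.1], "rotation": [0, 0, 0]},
    {"translation": [-0.19, 0.31, 0.13], "rotation": [0, 0, 0]},
    {"translation": [-0.26, 0.42, 0.13], "rotation": [0, 0, 0]},
    {"translation": [-0.33, 0.54, 0.13], "rotation": [0, 0, 0]},
    {"translation": [-0.4, 0.65, 0.13], "rotation": [0, 0, 0]},
    {"translation": [-0.46, 0.75, 0.13], "rotation": [0, 0, 0]},
    {"translation": [-0.51, 0.83, 0.13], "rotation": [0, 0, 0]},
    {"translation": [-0.51, 0.83, 0.13], "rotation": [0, 0, 0]},
    {"translation": [-0.51, 0.83, 0.13], "rotation": [0, 0, 0]},
  ],
  jaw=-1,
  newtons=58,
)

```text
t: 6.13
eef_pos: [0.3574, 0.2651, 0.1446]
ee_rot: [-3.141, 0.0, -0.147]
force: [0.3, 0.4, 0.5]
width: 0.0619
gripper_force: 0.0
```

```bash
python3 - <<'E'
from h import *
s=get_state(); print(s['t'],s['eef_pos'],s['ee_rot'],s['width'])
m=camera_model("wrist"); im=grab_frame("wrist")
H,s_,V=cv2.split(cv2.cvtColor(im,cv2.COLOR_BGR2HSV))
o=(H>8)&(H<25)&(s_>80)&(V>60); o[:140]=0; o[312:]=0; o[:,:260]=0; o[:,400:]=0
for hb in blobs(o,60):
    q=np.argwhere(hb[3])[:,::-1]
    P=np.array([onz(m,p,.041)[:2] for p in q]); c=P.mean(0); d=np.linalg.svd(P-c,full_matrices=False)[2][0]; print("handle",hb[:3],c,np.degrees(np.arctan2(d[1],d[0])))
    t=(P-c)@d; w=(P-c)@[-d[1],d[0]]; print(t.min(),t.max(),w.min(),w.max())
w=((s_<70)&(V>70)); w[:130]=0; w[230:]=0; w[:,:260]=0; w[:,400:]=0
for b in blobs(w,60): print("face",b[:3],onz(m,b[1],.06))
cv2.imwrite("pics/w3.png",im)
E
```

```text
6.1333 [0.35736826 0.26510706 0.14463216] [-3.14139846e+00  6.21023689e-05 -1.46974843e-01] 0.061853504042436475
handle (np.int32(2307), array([319.53055917, 252.41785869]), array([309, 195,  22, 117], dtype=int32)) [0.33181389 0.26897523] 171.42706706499126
-0.05316197091683831 0.058061778075070083 -0.009444251514576715 0.009054901587439735
face (np.int32(2077), array([320.10303322, 175.91285508]), array([297, 149,  47,  81], dtype=int32)) [0.4024654 0.2581034 0.06     ]
```

apply_moves(
  steps=[
    {"translation": [0, 0, -0.1], "rotation": [0, 0, 0]},
    {"translation": [0, 0, -0.22], "rotation": [0, 0, 0]},
    {"translation": [0, 0, -0.34], "rotation": [0, 0, 0]},
    {"translation": [0, 0, -0.44], "rotation": [0, 0, 0]},
    {"translation": [0, 0, -0.5], "rotation": [0, 0, 0]},
    {"translation": [0, 0, -0.53], "rotation": [0, 0, 0]},
    {"translation": [0, 0, -0.535], "rotation": [0, 0, 0]},
    {"translation": [0, 0, -0.535], "rotation": [0, 0, 0]},
    {"translation": [0, 0, -0.535], "rotation": [0, 0, 0]},
    {"translation": [0, 0, -0.535], "rotation": [0, 0, 0]},
  ],
  jaw=-0.5,
)

```text
t: 7.02
eef_pos: [0.3593, 0.2645, 0.012]
ee_rot: [-3.14, -0.001, -0.151]
force: [-1.5, 0.1, 0.5]
width: 0.0658
gripper_force: 0.0
```

apply_moves(
  steps=[
    {"translation": [0, 0, 0], "rotation": [0, 0, 0]},
    {"translation": [0, 0, 0], "rotation": [0, 0, 0]},
    {"translation": [0, 0, 0], "rotation": [0, 0, 0]},
    {"translation": [0, 0, 0], "rotation": [0, 0, 0]},
    {"translation": [0, 0, 0], "rotation": [0, 0, 0]},
    {"translation": [0, 0, 0], "rotation": [0, 0, 0]},
    {"translation": [0, 0, 0], "rotation": [0, 0, 0]},
    {"translation": [0, 0, 0], "rotation": [0, 0, 0]},
    {"translation": [0, 0, 0], "rotation": [0, 0, 0]},
    {"translation": [0, 0, 0], "rotation": [0, 0, 0]},
  ],
  jaw=1,
  newtons=58,
)

```text
t: 7.85
eef_pos: [0.3587, 0.2637, 0.0109]
ee_rot: [3.141, 0.0, -0.151]
force: [1.0, -1.0, -0.4]
width: 0.0048
gripper_force: 0.0
```

```bash
python3 - <<'E'
from h import *
s=get_state(); print(s['eef_pos'],s['width'],s['gripper_force'])
m=camera_model("wrist"); im=grab_frame("wrist"); S=camera_model("scene"); sc=grab_frame("scene")
print(proj(m,s['eef_pos']),proj(S,s['eef_pos']),proj(S,[.3585,.2647,.03]))
cv2.imwrite("pics/w4.png",np.hstack([cv2.resize(im,(400,300)),cv2.resize(sc[160:250,300:420],(400,300),interpolation=cv2.INTER_CUBIC)]))
E
```

```text
[0.35871827 0.26366551 0.01086419] 0.00480083470298631 0.0
[319.68602081 268.49711548] [352.64794494 213.87360974] [353.21921058 208.84344189]
```

View pics/w4.png

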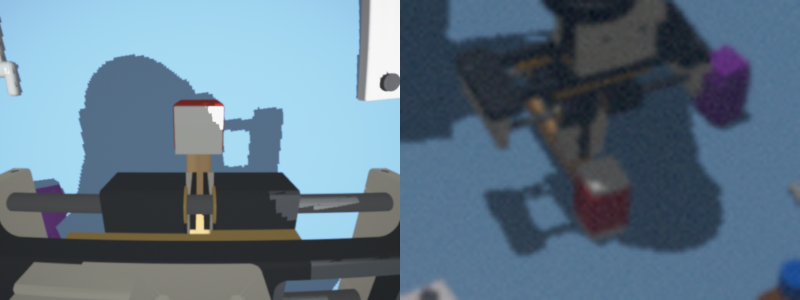

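```bash
python3 - <<'E'
from h import *
s=get_state(); m=camera_model("wrist"); im=grab_frame("wrist"); cv2.imwrite("pics/w5.png",im)
print(s['eef_pos'],s['width'])
T=camera_model("top");S=camera_model("scene")
print("tri",tri(T,[263.8,255.7],S,[360.9,211.8]))
H,s_,V=cv2.split(cv2.cvtColor(im,cv2.COLOR_BGR2HSV))
w=(s_<70)&(V>70); w[:150]=0; w[260:]=0; w[:,:250]=0; w[:,380:]=0
for b in blobs(w,200): print("face now",b[:3])
print("pred",[proj(m,p).round(1) for p in([.406,.2575,.06],[.406,.2575,.03])])
o=(H>8)&(H<25)&(s_>60)&(V>60)
for r in range(245,420,8):
    x=np.where(o[r,270:370])[0]+270; print(r,x.min() if len(x) else None,x.max() if len(x) else None,len(x), im[r,290:352:6].mean(1).astype(int))
for back in(0,.0188,.04,.06): print(back,proj(m,s['eef_pos']+[0,0,back]).round(1))
E
```

```text
[0.35870176 0.26366333 0.01086246] 0.0014711486103524284
tri [0.4045994  0.25795045 0.06032201]
face now (np.int32(6545), array([317.23346066, 206.76226127]), array([276, 158,  84, 102], dtype=int32))
pred [array([317.4, 204.9]), array([317.7, 193.7])]
245 None None 0 [148 147 148 148 148 147 147 147 148 147 147]
253 299 336 38 [110 110 118 118 113 110 112 111 107 110 110]
261 299 336 38 [111 110 119 119 113 111 112 110 108 111 110]
269 299 336 38 [111 111 118 119 112 110 112 110 108 111 110]
277 317 321 5 [ 46  47  58 129  42  98  45 129  46  48  47]
285 317 321 5 [ 42  43  52 129  39  97  40 131  42  42  43]
293 317 321 5 [ 44  43  49 125  38  97  38 128  44  43  44]
301 301 337 16 [ 43  43  78 117  38  97  39 117  53  44  43]
309 301 338 16 [ 45  44  90 103  40  95  40 110  65  45  44]
317 300 338 12 [46 45 93 71 70 71 71 73 72 47 45]
325 300 338 11 [45 46 99 74 74 73 73 75 79 46 46]
333 300 338 11 [ 46  46 102  74  75  74  75  76  83  45  45]
341 300 338 12 [46 45 97 72 71 82 71 76 79 45 45]
349 301 338 18 [ 47  45  93  80  45 190  44 103  71  46  46]
357 302 337 12 [ 46  45  70  85  44 191  44 112  53  46  46]
365 316 322 7 [ 45  46  42  90  51 190  53 112  43  45  46]
373 270 369 98 [ 66  66  63 158 183 185 184  93  92  91  91]
381 270 369 100 [91 91 91 91 91 91 91 91 91 91 91]
389 None None 0 [43 43 42 42 41 42 42 41 43 42 42]
397 None None 0 [42 42 42 43 42 41 42 42 42 41 42]
405 None None 0 [42 42 42 42 42 42 42 42 42 42 42]
413 None None 0 [42 41 42 42 41 42 43 42 42 42 42]
0 [319.7 268.5]
0.0188 [319.7 281.2]
0.04 [319.8 298.7]
0.06 [319.8 319.6]
```

apply_moves(
  steps=[
    {"translation": [0, 0, 0], "rotation": [0, 0, 0]},
    {"translation": [0, 0, 0], "rotation": [0, 0, 0]},
    {"translation": [0, 0, 0], "rotation": [0, 0, 0]},
    {"translation": [0, 0, 0], "rotation": [0, 0, 0]},
    {"translation": [0, 0, 0], "rotation": [0, 0, 0]},
    {"translation": [0, 0, 0], "rotation": [0, 0, 0]},
    {"translation": [0, 0, -0.01], "rotation": [0, 0, 0]},
    {"translation": [0, 0, -0.02], "rotation": [0, 0, 0]},
    {"translation": [0, 0, -0.03], "rotation": [0, 0, 0]},
    {"translation": [0, 0, -0.03], "rotation": [0, 0, 0]},
  ],
  jaw=-0.1,
)

```text
t: 8.83
eef_pos: [0.3585, 0.2633, 0.0028]
ee_rot: [3.141, 0.0, -0.152]
force: [-0.6, -0.2, -0.3]
width: 0.048
gripper_force: 0.0
```

```bash
python3 - <<'E'
from h import *
s=get_state(); print(s['eef_pos'],s['width'],s['force'])
im=grab_frame("wrist"); sc=grab_frame("scene")
cv2.imwrite("pics/w6.png",np.hstack([cv2.resize(im[130:410,130:510],(400,300)),cv2.resize(sc[165:240,310:410],(400,300),interpolation=cv2.INTER_CUBIC)]))
E
```

```text
[0.35845723 0.26326533 0.00276624] 0.04797297969677308 [-0.63759385 -0.19436798 -0.31705856]
```

View pics/w6.png

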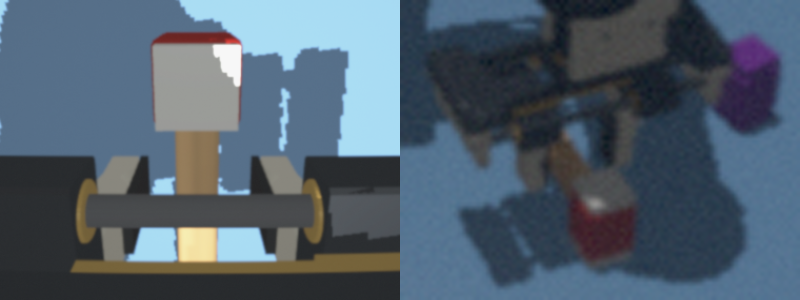

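```bash
python3 - <<'E'
from h import *
S=camera_model("scene"); m=camera_model("wrist")
for z in(.003,.02,.035): print(z,[((proj(S,[.3585+a*dy,.2633+dy,z])-[310,165])*4+[400,0]).round(0) for a in(.151,) for dy in(-.035,-.024,.024,.035)], [((proj(m,[.3685+.151*dy,.2633+dy,z])-[130,130])*400/380).round(0) for dy in(-.024,.024)])
E
```

```text
0.003 [array([524., 217.]), array([538., 212.]), array([600., 194.]), array([614., 190.])] [array([241., 129.]), array([154., 129.])]
0.02 [array([525., 200.]), array([539., 195.]), array([602., 177.]), array([616., 173.])] [array([245., 140.]), array([150., 140.])]
0.035 [array([525., 184.]), array([540., 180.]), array([603., 162.]), array([617., 158.])] [array([248., 151.]), array([146., 151.])]
```

apply_moves(
  steps=[
    {"translation": [0, 0.003, -0.015], "rotation": [0, 0, 0]},
    {"translation": [0, 0.003, -0.03], "rotation": [0, 0, 0]},
    {"translation": [0, 0.003, -0.045], "rotation": [0, 0, 0]},
    {"translation": [0, 0.003, -0.06], "rotation": [0, 0, 0]},
    {"translation": [0, 0.003, -0.07], "rotation": [0, 0, 0]},
    {"translation": [0, 0.003, -0.08], "rotation": [0, 0, 0]},
    {"translation": [0, 0.003, -0.08], "rotation": [0, 0, 0]},
    {"translation": [0, 0.003, -0.08], "rotation": [0, 0, 0]},
    {"translation": [0, 0.003, -0.08], "rotation": [0, 0, 0]},
    {"translation": [0, 0.003, -0.08], "rotation": [0, 0, 0]},
  ],
)

```text
t: 9.77
eef_pos: [0.3588, 0.2646, -0.0164]
ee_rot: [-3.141, -0.0, -0.151]
force: [0.0, -0.1, -1.0]
width: 0.0484
gripper_force: 0.0
```

apply_moves(
  steps=[
    {"translation": [0, 0, 0], "rotation": [0, 0, 0]},
    {"translation": [0, 0, 0], "rotation": [0, 0, 0]},
    {"translation": [0, 0, 0], "rotation": [0, 0, 0]},
    {"translation": [0, 0, 0], "rotation": [0, 0, 0]},
    {"translation": [0, 0, 0], "rotation": [0, 0, 0]},
    {"translation": [0, 0, 0], "rotation": [0, 0, 0]},
    {"translation": [0, 0, 0], "rotation": [0, 0, 0]},
    {"translation": [0, 0, 0], "rotation": [0, 0, 0]},
    {"translation": [0, 0, 0], "rotation": [0, 0, 0]},
    {"translation": [0, 0, 0], "rotation": [0, 0, 0]},
  ],
  jaw=1,
  newtons=58,
)

```text
t: 10.6
eef_pos: [0.3587, 0.2645, -0.0166]
ee_rot: [-3.142, -0.0, -0.151]
force: [-0.6, 0.0, 0.8]
width: 0.0194
gripper_force: 58.0
```

apply_moves(
  steps=[
    {"translation": [0, 0, 0.04], "rotation": [0, 0, 0]},
    {"translation": [0, 0, 0.1], "rotation": [0, 0, 0]},
    {"translation": [0, 0, 0.18], "rotation": [0, 0, 0]},
    {"translation": [0, 0, 0.26], "rotation": [0, 0, 0]},
    {"translation": [0, 0, 0.34], "rotation": [0, 0, 0]},
    {"translation": [0, 0, 0.4], "rotation": [0, 0, 0]},
    {"translation": [0, 0, 0.4], "rotation": [0, 0, 0]},
    {"translation": [0, 0, 0.4], "rotation": [0, 0, 0]},
    {"translation": [0, 0, 0.4], "rotation": [0, 0, 0]},
    {"translation": [0, 0, 0.4], "rotation": [0, 0, 0]},
  ],
)

```text
t: 11.43
eef_pos: [0.3581, 0.2636, 0.0822]
ee_rot: [3.14, 0.001, -0.152]
force: [0.3, -0.5, -2.4]
width: 0.0198
gripper_force: 58.0
```

apply_moves(
  steps=[
    {"translation": [0.06, -0.1, 0], "rotation": [0, 0, 0]},
    {"translation": [0.12, -0.2, 0], "rotation": [0, 0, 0]},
    {"translation": [0.19, -0.31, 0], "rotation": [0, 0, 0]},
    {"translation": [0.26, -0.42, 0], "rotation": [0, 0, 0]},
    {"translation": [0.33, -0.54, 0], "rotation": [0, 0, 0]},
    {"translation": [0.4, -0.65, 0], "rotation": [0, 0, 0]},
    {"translation": [0.46, -0.75, 0], "rotation": [0, 0, 0]},
    {"translation": [0.51, -0.835, 0], "rotation": [0, 0, 0]},
    {"translation": [0.51, -0.835, 0], "rotation": [0, 0, 0]},
    {"translation": [0.51, -0.835, 0], "rotation": [0, 0, 0]},
  ],
)

```text
t: 12.27
eef_pos: [0.4858, 0.0542, 0.082]
ee_rot: [3.14, 0.002, -0.154]
force: [-0.1, -0.5, -2.7]
width: 0.0192
gripper_force: 58.0
```

```bash
python3 - <<'E'
from h import *
s=get_state(); print(s['t'],s['eef_pos'],s['ee_rot'],s['width'],s['gripper_force'],s['force'],s['moment'])
m=camera_model("wrist"); im=grab_frame("wrist"); sc=grab_frame("scene")
print((proj(m,[.531,.0485,.054])-[150,60])*400/380)
e=np.array(s['eef_pos']); print((proj(m,e+[.0475,-.0072,.0166+.06])-[150,60])*400/380)
cv2.imwrite("pics/w7.png",np.hstack([cv2.resize(im[60:345,150:530],(400,300)),cv2.resize(sc[205:310,240:380],(400,300),interpolation=cv2.INTER_CUBIC)]))
E
```

```text
12.2667 [0.48576637 0.05417773 0.08195568] [ 3.1399632e+00  2.3663152e-03 -1.5441023e-01] 0.019226823297521053 57.997967004776 [-0.06321561 -0.48602831 -2.6671464 ] [ 0.02852599  0.10741947 -0.00627051]
[176.33148239 131.9506604 ]
[178.62084922 167.82072936]
```

View pics/w7.png

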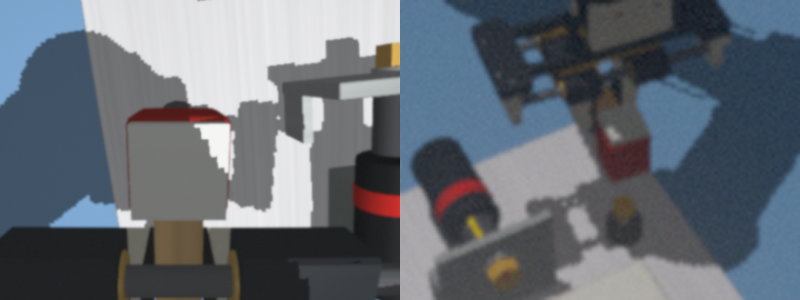

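apply_moves(
  steps=[
    {"translation": [-0.004, 0.004, -0.06], "rotation": [0, 0, 0]},
    {"translation": [-0.004, 0.004, -0.11], "rotation": [0, 0, 0]},
    {"translation": [-0.004, 0.004, -0.14], "rotation": [0, 0, 0]},
    {"translation": [-0.004, 0.004, -0.155], "rotation": [0, 0, 0]},
    {"translation": [-0.004, 0.004, -0.165], "rotation": [0, 0, 0]},
    {"translation": [-0.004, 0.004, -0.175], "rotation": [0, 0, 0]},
    {"translation": [-0.004, 0.004, -0.185], "rotation": [0, 0, 0]},
    {"translation": [-0.004, 0.004, -0.195], "rotation": [0, 0, 0]},
    {"translation": [-0.004, 0.004, -0.205], "rotation": [0, 0, 0]},
    {"translation": [-0.004, 0.004, -0.21], "rotation": [0, 0, 0]},
  ],
)

```text
t: 13.2
eef_pos: [0.4856, 0.057, 0.0313]
ee_rot: [-3.141, -0.001, -0.151]
force: [-3.5, 1.6, 5.0]
width: 0.0193
gripper_force: 58.0
```

```bash
python3 -c "
from h import *
s=get_state(); print(s['t'],s['eef_pos'],s['ee_rot'],s['width'],s['gripper_force'],s['force'],s['moment'])"
```

```text
13.2 [0.48555639 0.05700137 0.03126799] [-3.14088742e+00 -8.15568477e-04 -1.51195678e-01] 0.01930060801443977 58.002262115478516 [-3.4677781   1.63087471  5.04193911] [0.82746576 1.18660933 0.08833273]
```

apply_moves(
  steps=[
    {"translation": [0, 0, -0.006], "rotation": [0, 0, 0]},
    {"translation": [0, 0, -0.012], "rotation": [0, 0, 0]},
    {"translation": [0, 0, -0.018], "rotation": [0, 0, 0]},
    {"translation": [0, 0, -0.024], "rotation": [0, 0, 0]},
    {"translation": [0, 0, -0.028], "rotation": [0, 0, 0]},
    {"translation": [0, 0, -0.032], "rotation": [0, 0, 0]},
    {"translation": [0, 0, -0.036], "rotation": [0, 0, 0]},
    {"translation": [0, 0, -0.036], "rotation": [0, 0, 0]},
    {"translation": [0, 0, -0.036], "rotation": [0, 0, 0]},
    {"translation": [0, 0, -0.036], "rotation": [0, 0, 0]},
  ],
)

```text
t: 14.03
eef_pos: [0.4856, 0.057, 0.0229]
ee_rot: [-3.141, -0.001, -0.151]
force: [-7.1, 3.4, 12.0]
width: 0.0196
gripper_force: 58.0
```

apply_moves(
  steps=[
    {"translation": [0, 0, -0.004], "rotation": [0, 0, 0]},
    {"translation": [0, 0, -0.008], "rotation": [0, 0, 0]},
    {"translation": [0, 0, -0.008], "rotation": [0, 0, 0]},
    {"translation": [0, 0, -0.012], "rotation": [0, 0, 0]},
    {"translation": [0, 0, -0.012], "rotation": [0, 0, 0]},
    {"translation": [0, 0, -0.012], "rotation": [0, 0, 0]},
    {"translation": [0, 0, -0.012], "rotation": [0, 0, 0]},
    {"translation": [0, 0, -0.012], "rotation": [0, 0, 0]},
    {"translation": [0, 0, -0.012], "rotation": [0, 0, 0]},
    {"translation": [0, 0, -0.012], "rotation": [0, 0, 0]},
  ],
)

```text
t: 14.87
eef_pos: [0.4847, 0.057, 0.0205]
ee_rot: [-3.141, -0.0, -0.151]
force: [-14.7, 6.3, 23.7]
width: 0.0198
gripper_force: 58.0
```

apply_moves(
  steps=[
    {"translation": [0, 0, 0.03], "rotation": [0, 0, 0]},
    {"translation": [0, 0, 0.1], "rotation": [0, 0, 0]},
    {"translation": [0, 0, 0.2], "rotation": [0, 0, 0]},
    {"translation": [-0.05, 0.08, 0.26], "rotation": [0, 0, 0]},
    {"translation": [-0.12, 0.2, 0.26], "rotation": [0, 0, 0]},
    {"translation": [-0.2, 0.33, 0.26], "rotation": [0, 0, 0]},
    {"translation": [-0.28, 0.46, 0.26], "rotation": [0, 0, 0]},
    {"translation": [-0.36, 0.59, 0.26], "rotation": [0, 0, 0]},
    {"translation": [-0.44, 0.72, 0.26], "rotation": [0, 0, 0]},
    {"translation": [-0.5, 0.82, 0.26], "rotation": [0, 0, 0]},
  ],
)

```text
t: 15.7
eef_pos: [0.359, 0.2636, 0.0842]
ee_rot: [-3.14, -0.0, -0.151]
force: [1.8, 0.5, -1.3]
width: 0.0196
gripper_force: 58.0
```

apply_moves(
  steps=[
    {"translation": [0, 0, 0], "rotation": [0, 0, 0]},
    {"translation": [0, 0, -0.06], "rotation": [0, 0, 0]},
    {"translation": [0, 0, -0.14], "rotation": [0, 0, 0]},
    {"translation": [0, 0, -0.22], "rotation": [0, 0, 0]},
    {"translation": [0, 0, -0.28], "rotation": [0, 0, 0]},
    {"translation": [0, 0, -0.32], "rotation": [0, 0, 0]},
    {"translation": [0, 0, -0.34], "rotation": [0, 0, 0]},
    {"translation": [0, 0, -0.36], "rotation": [0, 0, 0]},
    {"translation": [0, 0, -0.36], "rotation": [0, 0, 0]},
    {"translation": [0, 0, -0.36], "rotation": [0, 0, 0]},
  ],
)

```text
t: 16.53
eef_pos: [0.3605, 0.2618, -0.0058]
ee_rot: [-3.141, -0.0, -0.151]
force: [-0.3, 0.9, -2.1]
width: 0.0197
gripper_force: 58.0
```

```bash
python3 - <<'E'
from h import *
s=get_state(); print(s['t'],s['eef_pos'],s['force'])
m=camera_model("wrist"); im=grab_frame("wrist"); T=camera_model("top"); S=camera_model("scene")
sc=grab_frame("scene"); H,s_,V=cv2.split(cv2.cvtColor(sc,cv2.COLOR_BGR2HSV)); 
r=((H<8)|(H>172))&(s_>110)&(V>60); r[:160]=0; r[260:]=0; r[:,300:350]=0; r[:,400:]=0
for b in blobs(r,20): print("red",b[:3])
H,s_,V=cv2.split(cv2.cvtColor(im,cv2.COLOR_BGR2HSV))
w=(s_<70)&(V>70); w[:150]=0; w[260:]=0; w[:,:250]=0; w[:,380:]=0
for b in blobs(w,200): print("face",b[:3])
sc0=cv2.imread("pics/scene0.png");H,s_,V=cv2.split(cv2.cvtColor(sc0,cv2.COLOR_BGR2HSV)); 
r=((H<8)|(H>172))&(s_>110)&(V>60); r[:160]=0; r[260:]=0; r[:,300:350]=0; r[:,400:]=0
for b in blobs(r,20): print("red0",b[:3])
E
```

```text
16.5333 [ 0.36047453  0.26178367 -0.00584895] [-0.28886125  0.92270694 -2.11344463]
face (np.int32(8143), array([319.13668181, 218.29915265]), array([268, 161, 104,  99], dtype=int32))
```

apply_moves(
  steps=[
    {"translation": [0, 0, -0.006], "rotation": [0, 0, 0]},
    {"translation": [0, 0, -0.012], "rotation": [0, 0, 0]},
    {"translation": [0, 0, -0.018], "rotation": [0, 0, 0]},
    {"translation": [0, 0, -0.024], "rotation": [0, 0, 0]},
    {"translation": [0, 0, -0.028], "rotation": [0, 0, 0]},
    {"translation": [0, 0, -0.032], "rotation": [0, 0, 0]},
    {"translation": [0, 0, -0.036], "rotation": [0, 0, 0]},
    {"translation": [0, 0, -0.04], "rotation": [0, 0, 0]},
    {"translation": [0, 0, -0.04], "rotation": [0, 0, 0]},
    {"translation": [0, 0, -0.04], "rotation": [0, 0, 0]},
  ],
)

```text
t: 17.47
eef_pos: [0.3602, 0.2616, -0.0162]
ee_rot: [3.141, 0.0, -0.151]
force: [1.4, -0.2, -2.3]
width: 0.0196
gripper_force: 58.0
```

```bash
python3 -c "
from h import *
s=get_state(); print(s['t'],s['eef_pos'],s['force'],s['moment'])"
```

```text
17.4667 [ 0.36019611  0.26164685 -0.01616095] [ 1.41304199 -0.1551697  -2.3176765 ] [ 0.02108776  0.0526909  -0.02089081]
```

apply_moves(
  steps=[
    {"translation": [0, 0, -0.003], "rotation": [0, 0, 0]},
    {"translation": [0, 0, -0.006], "rotation": [0, 0, 0]},
    {"translation": [0, 0, -0.009], "rotation": [0, 0, 0]},
    {"translation": [0, 0, -0.012], "rotation": [0, 0, 0]},
    {"translation": [0, 0, -0.014], "rotation": [0, 0, 0]},
    {"translation": [0, 0, -0.016], "rotation": [0, 0, 0]},
    {"translation": [0, 0, -0.016], "rotation": [0, 0, 0]},
    {"translation": [0, 0, -0.016], "rotation": [0, 0, 0]},
    {"translation": [0, 0, -0.016], "rotation": [0, 0, 0]},
    {"translation": [0, 0, -0.016], "rotation": [0, 0, 0]},
  ],
)

```text
t: 18.3
eef_pos: [0.3601, 0.2619, -0.0187]
ee_rot: [-3.141, -0.0, -0.151]
force: [-11.9, -2.9, 23.9]
width: 0.0197
gripper_force: 58.0
```

apply_moves(
  steps=[
    {"translation": [0, 0, 0.003], "rotation": [0, 0, 0]},
    {"translation": [0, 0, 0.006], "rotation": [0, 0, 0]},
    {"translation": [0, 0, 0.007], "rotation": [0, 0, 0]},
    {"translation": [0, 0, 0.007], "rotation": [0, 0, 0]},
    {"translation": [0, 0, 0.007], "rotation": [0, 0, 0]},
    {"translation": [0, 0, 0.007], "rotation": [0, 0, 0]},
    {"translation": [0, 0, 0.007], "rotation": [0, 0, 0]},
    {"translation": [0, 0, 0.007], "rotation": [0, 0, 0]},
    {"translation": [0, 0, 0.007], "rotation": [0, 0, 0]},
    {"translation": [0, 0, 0.007], "rotation": [0, 0, 0]},
  ],
)

```text
t: 19.13
eef_pos: [0.3603, 0.2619, -0.0183]
ee_rot: [-3.141, -0.0, -0.151]
force: [-3.2, -0.1, 5.3]
width: 0.0194
gripper_force: 58.0
```

apply_moves(
  steps=[
    {"translation": [0, 0, 0], "rotation": [0, 0, 0]},
    {"translation": [0, 0, 0], "rotation": [0, 0, 0]},
    {"translation": [0, 0, 0], "rotation": [0, 0, 0]},
    {"translation": [0, 0, 0], "rotation": [0, 0, 0]},
    {"translation": [0, 0, 0], "rotation": [0, 0, 0]},
    {"translation": [0, 0, 0], "rotation": [0, 0, 0]},
    {"translation": [0, 0, 0.05], "rotation": [0, 0, 0]},
    {"translation": [0, 0, 0.15], "rotation": [0, 0, 0]},
    {"translation": [0, 0, 0.25], "rotation": [0, 0, 0]},
    {"translation": [0, 0, 0.35], "rotation": [0, 0, 0]},
  ],
  jaw=-0.3,
)

```text
t: 19.97
eef_pos: [0.36, 0.2613, 0.07]
ee_rot: [3.141, 0.0, -0.151]
force: [0.1, 1.2, 0.7]
width: 0.057
gripper_force: 0.0
```

apply_moves(
  steps=[
    {"translation": [0, 0, 0.12], "rotation": [0, 0, 0]},
    {"translation": [0, 0, 0.24], "rotation": [0, 0, 0.1]},
    {"translation": [0.05, -0.12, 0.32], "rotation": [0, 0, 0.22]},
    {"translation": [0.11, -0.26, 0.32], "rotation": [0, 0, 0.22]},
    {"translation": [0.17, -0.4, 0.32], "rotation": [0, 0, 0.22]},
    {"translation": [0.23, -0.54, 0.32], "rotation": [0, 0, 0.22]},
    {"translation": [0.29, -0.68, 0.32], "rotation": [0, 0, 0.22]},
    {"translation": [0.35, -0.82, 0.32], "rotation": [0, 0, 0.22]},
    {"translation": [0.41, -0.96, 0.32], "rotation": [0, 0, 0.22]},
    {"translation": [0.43, -1, 0.32], "rotation": [0, 0, 0.22]},
  ],
)

```text
t: 20.8
eef_pos: [0.4685, 0.008, 0.1491]
ee_rot: [3.141, 0.0, -0.039]
force: [0.4, -0.4, 0.7]
width: 0.057
gripper_force: 0.0
```

apply_moves(
  steps=[
    {"translation": [0.06, -0.12, 0], "rotation": [0, 0, 0]},
    {"translation": [0.12, -0.24, 0], "rotation": [0, 0, 0]},
    {"translation": [0.16, -0.36, 0], "rotation": [0, 0, 0]},
    {"translation": [0.16, -0.36, 0], "rotation": [0, 0, 0]},
    {"translation": [0.16, -0.36, 0], "rotation": [0, 0, 0]},
    {"translation": [0.16, -0.36, 0], "rotation": [0, 0, 0]},
    {"translation": [0.16, -0.36, 0], "rotation": [0, 0, 0]},
    {"translation": [0.16, -0.36, 0], "rotation": [0, 0, 0]},
    {"translation": [0.16, -0.36, 0], "rotation": [0, 0, 0]},
    {"translation": [0.16, -0.36, 0], "rotation": [0, 0, 0]},
  ],
)

```text
t: 21.63
eef_pos: [0.5077, -0.0776, 0.1494]
ee_rot: [-3.141, -0.0, -0.035]
force: [-1.3, -0.2, 0.9]
width: 0.0569
gripper_force: 0.0
```

```bash
python3 - <<'E'
from h import *
s=get_state(); print(s['t'],s['eef_pos'],s['ee_rot'],s['width'])
m=camera_model("wrist"); im=grab_frame("wrist"); cv2.imwrite("pics/w8.png",im)
sc=grab_frame("scene"); cv2.imwrite("pics/s8.png",sc)
H,s_,V=cv2.split(cv2.cvtColor(im,cv2.COLOR_BGR2HSV))
br=(H>12)&(H<30)&(s_>100)&(V>90)
for b in blobs(br,60): print("brass",b[:3],"at bolt z",onz(m,b[1],.078),"pin",onz(m,b[1],.040))
O=np.array([.547,-.0775,0]); Rz=R.from_euler('z',-2.1,degrees=True).as_matrix()
f=lambda *p: proj(m,O+Rz@np.array(p)/1000).round(0)
print("pred: head",f(10,0,84),"br top back L/R",f(0,50,106),f(0,-50,106),"pin",f(-20,125,40),"box front edge",f(58,-100,90))
c=sc[160:330,240:440]; 
cv2.imwrite("pics/v10.png",np.hstack([cv2.resize(im,(440,330)),cv2.resize(c,(360,330),interpolation=cv2.INTER_CUBIC)]))
E
```

```text
21.6333 [ 0.50770035 -0.07756504  0.14938253] [-3.14145891e+00 -4.27346007e-04 -3.47861608e-02] 0.056893392021713764
brass (np.int32(561), array([318.42959002, 172.93048128]), array([302, 165,  34,  17], dtype=int32)) at bolt z [ 0.55704214 -0.07828645  0.078     ] pin [ 0.55339714 -0.07803181  0.04      ]
brass (np.int32(368), array([179.37771739, 202.20380435]), array([169, 192,  22,  22], dtype=int32)) at bolt z [0.53861917 0.03087829 0.078     ] pin [0.53230733 0.04693521 0.04      ]
brass (np.int32(83), array([298.75903614, 222.39759036]), array([298, 204,   3,  35], dtype=int32)) at bolt z [ 0.51915869 -0.06151074  0.078     ] pin [ 0.51002982 -0.05882771  0.04      ]
brass (np.int32(214), array([451.59345794, 324.32242991]), array([446, 304,  11,  42], dtype=int32)) at bolt z [ 0.42390992 -0.18935483  0.078     ] pin [ 0.40099321 -0.20517803  0.04      ]
pred: head [318. 174.] br top back L/R [245. 192.] [391. 192.] pin [178. 203.] box front edge [462. 106.]
```

View pics/v10.png

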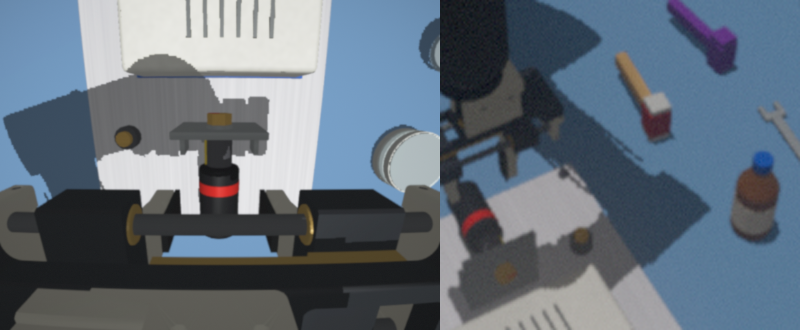

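apply_moves(
  steps=[
    {"translation": [0.08, -0.004, 0], "rotation": [0, 0, 0]},
    {"translation": [0.16, -0.004, 0], "rotation": [0, 0, 0]},
    {"translation": [0.221, -0.004, -0.04], "rotation": [0, 0, 0]},
    {"translation": [0.221, -0.004, -0.06], "rotation": [0, 0, 0]},
    {"translation": [0.221, -0.004, -0.06], "rotation": [0, 0, 0]},
    {"translation": [0.221, -0.004, -0.06], "rotation": [0, 0, 0]},
    {"translation": [0.221, -0.004, -0.06], "rotation": [0, 0, 0]},
    {"translation": [0.221, -0.004, -0.06], "rotation": [0, 0, 0]},
    {"translation": [0.221, -0.004, -0.06], "rotation": [0, 0, 0]},
    {"translation": [0.221, -0.004, -0.06], "rotation": [0, 0, 0]},
  ],
)

```text
t: 22.57
eef_pos: [0.5629, -0.0793, 0.1347]
ee_rot: [-3.141, -0.001, -0.036]
force: [-0.2, 1.1, 1.0]
width: 0.0569
gripper_force: 0.0
```

```bash
python3 - <<'E'
from h import *
s=get_state(); print(s['t'],s['eef_pos'],s['ee_rot'])
m=camera_model("wrist"); im=grab_frame("wrist")
H,s_,V=cv2.split(cv2.cvtColor(im,cv2.COLOR_BGR2HSV))
br=(H>12)&(H<30)&(s_>100)&(V>60); br[275:]=0
for b in blobs(br,40): print("brass",b[:3],onz(m,b[1],.078))
O=np.array([.5475,-.078,0]); Rz=R.from_euler('z',-2.1,degrees=True).as_matrix()
f=lambda *p: proj(m,O+Rz@np.array(p)/1000).round(0)
print("head",f(10,0,78),"br corners",f(0,50,106),f(0,-50,106))
# steel bracket top back edge: brightness profile along columns beside head
g=cv2.cvtColor(im,cv2.COLOR_BGR2GRAY)
for c in(262,275,365,378): print(c,g[200:276:3,c])
print(Rz.T@(np.array(s['eef_pos'])-O))
E
```

```text
22.5667 [ 0.56293996 -0.07925441  0.13474436] [-3.14138250e+00 -9.11435518e-04 -3.61154095e-02]
brass (np.int32(633), array([319.07266983, 247.86729858]), array([303, 236,  33,  24], dtype=int32)) [ 0.55761178 -0.07860187  0.078     ]
brass (np.int32(395), array([180.63037975, 264.8       ]), array([169, 255,  24,  20], dtype=int32)) [0.5475141  0.02927209 0.078     ]
head [319. 248.] br corners [246. 274.] [391. 274.]
262 [109 109 108 108 108 108 109 108 108 109 108 108 109 158 208 194 119  77
  73  73  74  74  74  73  73 100]
275 [108 107 108 108 107 108 107 106 112 110 107 106 104  75  73  74  73  74
  73  74  74  74  73  74  72 114]
365 [110 111 112 111 111 111 111 111 111 131 197 133 115  81  72  73  72  72
  71  71  72  72  71  72  72  74]
378 [109 108 109 109 110 109 109 110 109 110 118 213 223 223 223 222 218 167
  97  72  72  72  71  72  72  56]
[ 0.01547556 -0.00068779  0.13474436]
```

apply_moves(
  steps=[
    {"translation": [0, 0.002, -0.05], "rotation": [0, 0, 0]},
    {"translation": [0, 0.002, -0.1], "rotation": [0, 0, 0]},
    {"translation": [0, 0.002, -0.15], "rotation": [0, 0, 0]},
    {"translation": [0, 0.002, -0.2], "rotation": [0, 0, 0]},
    {"translation": [0, 0.002, -0.25], "rotation": [0, 0, 0]},
    {"translation": [0, 0.002, -0.3], "rotation": [0, 0, 0]},
    {"translation": [0, 0.002, -0.34], "rotation": [0, 0, 0]},
    {"translation": [0, 0.002, -0.38], "rotation": [0, 0, 0]},
    {"translation": [0, 0.002, -0.4], "rotation": [0, 0, 0]},
    {"translation": [0, 0.002, -0.4], "rotation": [0, 0, 0]},
  ],
)

```text
t: 23.45
eef_pos: [0.5622, -0.0789, 0.033]
ee_rot: [3.141, 0.002, -0.036]
force: [-0.4, 0.6, 0.7]
width: 0.0574
gripper_force: 0.0
```

apply_moves(
  steps=[
    {"translation": [0, 0, -0.02], "rotation": [0, 0, 0]},
    {"translation": [0, 0, -0.04], "rotation": [0, 0, 0]},
    {"translation": [0, 0, -0.055], "rotation": [0, 0, 0]},
    {"translation": [0, 0, -0.055], "rotation": [0, 0, 0]},
    {"translation": [0, 0, -0.055], "rotation": [0, 0, 0]},
    {"translation": [0, 0, -0.055], "rotation": [0, 0, 0]},
    {"translation": [0, 0, -0.055], "rotation": [0, 0, 0]},
    {"translation": [0, 0, -0.055], "rotation": [0, 0, 0]},
    {"translation": [0, 0, -0.055], "rotation": [0, 0, 0]},
    {"translation": [0, 0, -0.055], "rotation": [0, 0, 0]},
  ],
)

```text
t: 24.28
eef_pos: [0.5631, -0.0788, 0.0206]
ee_rot: [-3.142, -0.0, -0.036]
force: [0.6, 0.1, -0.4]
width: 0.0567
gripper_force: 0.0
```

apply_moves(
  steps=[
    {"translation": [0, 0, 0], "rotation": [0, 0, 0]},
    {"translation": [0, 0, 0], "rotation": [0, 0, 0]},
    {"translation": [0, 0, 0], "rotation": [0, 0, 0]},
    {"translation": [0, 0, 0], "rotation": [0, 0, 0]},
    {"translation": [0, 0, 0], "rotation": [0, 0, 0]},
    {"translation": [0, 0, 0], "rotation": [0, 0, 0]},
    {"translation": [0, 0, 0], "rotation": [0, 0, 0]},
    {"translation": [0, 0, 0], "rotation": [0, 0, 0]},
    {"translation": [0, 0, 0], "rotation": [0, 0, 0]},
    {"translation": [0, 0, 0], "rotation": [0, 0, 0]},
  ],
  jaw=1,
  newtons=45,
)

```text
t: 25.12
eef_pos: [0.563, -0.079, 0.0204]
ee_rot: [3.141, 0.0, -0.036]
force: [0.8, -2.5, -0.2]
width: 0.0242
gripper_force: 45.0
```

```bash
cat > st.py <<'E'
from h import *
import sys
s=get_state(); print(s['t'],s['eef_pos'],s['width'],s['gripper_force'],s['force'],s['moment'])
cv2.imwrite(f"pics/sc_{sys.argv[1]}.png",grab_frame("scene")); cv2.imwrite(f"pics/tp_{sys.argv[1]}.png",grab_frame("top")); cv2.imwrite(f"pics/wr_{sys.argv[1]}.png",grab_frame("wrist"))
E
python3 st.py a
```

```text
25.1167 [ 0.5629588  -0.07895545  0.02038676] 0.024217674637099687 44.999727196991444 [ 0.76023689 -2.52250561 -0.21803217] [-0.85378872 -0.21645351  0.05110394]
```

apply_moves(
  steps=[
    {"translation": [0, 0, 0], "rotation": [0, 0, 0]},
    {"translation": [0, 0, 0], "rotation": [0, 0, 0]},
    {"translation": [0, 0, 0], "rotation": [0, 0, 0]},
    {"translation": [0, 0, 0], "rotation": [0, 0, 0]},
    {"translation": [0, 0, 0], "rotation": [0, 0, 0]},
    {"translation": [0, 0, 0], "rotation": [0, 0, 0]},
    {"translation": [0, 0, 0], "rotation": [0, 0, 0]},
    {"translation": [0, 0, 0], "rotation": [0, 0, 0]},
    {"translation": [0, 0, 0], "rotation": [0, 0, 0]},
    {"translation": [0, 0, 0], "rotation": [0, 0, 0]},
  ],
)

```text
t: 26.1
eef_pos: [0.563, -0.0789, 0.0204]
ee_rot: [3.142, 0.0, -0.036]
force: [1.2, -5.3, -1.1]
width: 0.0245
gripper_force: 45.0
```

apply_moves(
  steps=[
    {"translation": [0, 0, 0], "rotation": [0, 0, 0]},
    {"translation": [0, 0, 0], "rotation": [0, 0, 0]},
    {"translation": [0, 0, 0], "rotation": [0, 0, 0]},
    {"translation": [0, 0, 0], "rotation": [0, 0, 0]},
    {"translation": [0, 0, 0], "rotation": [0, 0, 0]},
    {"translation": [0, 0, 0], "rotation": [0, 0, 0]},
    {"translation": [0, 0, 0], "rotation": [0, 0, 0]},
    {"translation": [0, 0, 0], "rotation": [0, 0, 0]},
    {"translation": [0, 0, 0], "rotation": [0, 0, 0]},
    {"translation": [0, 0, 0], "rotation": [0, 0, 0]},
  ],
)

```text
t: 26.93
eef_pos: [0.5629, -0.0789, 0.0204]
ee_rot: [3.141, 0.0, -0.036]
force: [1.9, -4.8, -2.3]
width: 0.0244
gripper_force: 45.0
```

apply_moves(
  steps=[
    {"translation": [0, 0, 0], "rotation": [0, 0, 0]},
    {"translation": [0, 0, 0], "rotation": [0, 0, 0]},
    {"translation": [0, 0, 0], "rotation": [0, 0, 0]},
    {"translation": [0, 0, 0], "rotation": [0, 0, 0]},
    {"translation": [0, 0, 0], "rotation": [0, 0, 0]},
    {"translation": [0, 0, 0], "rotation": [0, 0, 0]},
    {"translation": [0, 0, 0], "rotation": [0, 0, 0]},
    {"translation": [0, 0, 0], "rotation": [0, 0, 0]},
    {"translation": [0, 0, 0], "rotation": [0, 0, 0]},
    {"translation": [0, 0, 0], "rotation": [0, 0, 0]},
  ],
)

```text
t: 27.77
eef_pos: [0.5629, -0.0789, 0.0204]
ee_rot: [3.141, 0.0, -0.036]
force: [0.1, -5.5, -1.3]
width: 0.0238
gripper_force: 45.0
```

apply_moves(
  steps=[
    {"translation": [0, 0, 0], "rotation": [0, 0, 0]},
    {"translation": [0, 0, 0], "rotation": [0, 0, 0]},
    {"translation": [0, 0, 0], "rotation": [0, 0, 0]},
    {"translation": [0, 0, 0], "rotation": [0, 0, 0]},
    {"translation": [0, 0, 0], "rotation": [0, 0, 0]},
    {"translation": [0, 0, 0], "rotation": [0, 0, 0]},
    {"translation": [0, 0, 0], "rotation": [0, 0, 0]},
    {"translation": [0, 0, 0], "rotation": [0, 0, 0]},
    {"translation": [0, 0, 0], "rotation": [0, 0, 0]},
    {"translation": [0, 0, 0], "rotation": [0, 0, 0]},
  ],
)

```text
t: 28.6
eef_pos: [0.5629, -0.0789, 0.0204]
ee_rot: [3.141, 0.0, -0.036]
force: [0.7, -5.5, -1.7]
width: 0.0246
gripper_force: 45.0
```

apply_moves(
  steps=[
    {"translation": [0, 0, 0], "rotation": [0, 0, 0]},
    {"translation": [0, 0, 0], "rotation": [0, 0, 0]},
    {"translation": [0, 0, 0], "rotation": [0, 0, 0]},
    {"translation": [0, 0, 0], "rotation": [0, 0, 0]},
    {"translation": [0, 0, 0], "rotation": [0, 0, 0]},
    {"translation": [0, 0, 0], "rotation": [0, 0, 0]},
    {"translation": [0, 0, 0], "rotation": [0, 0, 0]},
    {"translation": [0, 0, 0], "rotation": [0, 0, 0]},
    {"translation": [0, 0, 0], "rotation": [0, 0, 0]},
    {"translation": [0, 0, 0], "rotation": [0, 0, 0]},
  ],
)

```text
t: 29.43
eef_pos: [0.563, -0.0789, 0.0204]
ee_rot: [3.141, 0.0, -0.036]
force: [0.5, -5.2, -1.7]
width: 0.0242
gripper_force: 45.0
```

```bash
python3 st.py b
```

```text
29.4333 [ 0.56297711 -0.07890401  0.02041892] 0.02415192705586761 44.999026246368885 [ 0.52518834 -5.19943825 -1.74111513] [-1.84318353 -0.37156114  0.02400286]
```

apply_moves(
  steps=[
    {"translation": [0, 0, 0], "rotation": [0, 0, 0]},
    {"translation": [0, 0, 0], "rotation": [0, 0, 0]},
    {"translation": [0, 0, 0], "rotation": [0, 0, 0]},
    {"translation": [0, 0, 0], "rotation": [0, 0, 0]},
    {"translation": [0, 0, 0], "rotation": [0, 0, 0]},
    {"translation": [0, 0, 0], "rotation": [0, 0, 0]},
    {"translation": [0, 0, 0], "rotation": [0, 0, 0]},
    {"translation": [0, 0, 0], "rotation": [0, 0, 0]},
    {"translation": [0, 0, 0], "rotation": [0, 0, 0]},
    {"translation": [0, 0, 0], "rotation": [0, 0, 0]},
  ],
)

```text
t: 30.42
eef_pos: [0.5629, -0.0789, 0.0204]
ee_rot: [3.141, 0.0, -0.036]
force: [-0.1, -4.7, -1.6]
width: 0.0241
gripper_force: 45.0
```

apply_moves(
  steps=[
    {"translation": [0, 0, 0], "rotation": [0, 0, 0]},
    {"translation": [0, 0, 0], "rotation": [0, 0, 0]},
    {"translation": [0, 0, 0], "rotation": [0, 0, 0]},
    {"translation": [0, 0, 0], "rotation": [0, 0, 0]},
    {"translation": [0, 0, 0], "rotation": [0, 0, 0]},
    {"translation": [0, 0, 0], "rotation": [0, 0, 0]},
    {"translation": [0, 0, 0], "rotation": [0, 0, 0]},
    {"translation": [0, 0, 0], "rotation": [0, 0, 0]},
    {"translation": [0, 0, 0], "rotation": [0, 0, 0]},
    {"translation": [0, 0, 0], "rotation": [0, 0, 0]},
  ],
)

```text
t: 31.25
eef_pos: [0.563, -0.0789, 0.0204]
ee_rot: [3.141, 0.0, -0.036]
force: [1.3, -5.1, -1.7]
width: 0.0242
gripper_force: 45.0
```

apply_moves(
  steps=[
    {"translation": [0, 0, 0], "rotation": [0, 0, 0]},
    {"translation": [0, 0, 0], "rotation": [0, 0, 0]},
    {"translation": [0, 0, 0], "rotation": [0, 0, 0]},
    {"translation": [0, 0, 0], "rotation": [0, 0, 0]},
    {"translation": [0, 0, 0], "rotation": [0, 0, 0]},
    {"translation": [0, 0, 0], "rotation": [0, 0, 0]},
    {"translation": [0, 0, 0], "rotation": [0, 0, 0]},
    {"translation": [0, 0, 0], "rotation": [0, 0, 0]},
    {"translation": [0, 0, 0], "rotation": [0, 0, 0]},
    {"translation": [0, 0, 0], "rotation": [0, 0, 0]},
  ],
)

```text
t: 32.08
eef_pos: [0.5629, -0.0789, 0.0204]
ee_rot: [3.141, 0.0, -0.036]
force: [0.1, -5.9, -0.7]
width: 0.0242
gripper_force: 45.0
```

```bash
python3 st.py c
```

```text
32.0833 [ 0.56293509 -0.07890938  0.02038856] 0.024199149992806465 44.998957347124815 [ 0.10147814 -5.91964142 -0.68660477] [-1.74421482 -0.39609123  0.04663996]
```

apply_moves(
  steps=[
    {"translation": [0, 0, 0], "rotation": [0, 0, 0]},
    {"translation": [0, 0, 0], "rotation": [0, 0, 0]},
    {"translation": [0, 0, 0], "rotation": [0, 0, 0]},
    {"translation": [0, 0, 0], "rotation": [0, 0, 0]},
    {"translation": [0, 0, 0], "rotation": [0, 0, 0]},
    {"translation": [0, 0, 0], "rotation": [0, 0, 0]},
    {"translation": [0, 0, 0], "rotation": [0, 0, 0]},
    {"translation": [0, 0, 0], "rotation": [0, 0, 0]},
    {"translation": [0, 0, 0], "rotation": [0, 0, 0]},
    {"translation": [0, 0, 0], "rotation": [0, 0, 0]},
  ],
)

```text
t: 33.07
eef_pos: [0.5629, -0.0789, 0.0204]
ee_rot: [3.142, 0.0, -0.036]
force: [0.9, -5.5, -1.8]
width: 0.0242
gripper_force: 45.0
```

apply_moves(
  steps=[
    {"translation": [0, 0, 0], "rotation": [0, 0, 0]},
    {"translation": [0, 0, 0], "rotation": [0, 0, 0]},
    {"translation": [0, 0, 0], "rotation": [0, 0, 0]},
    {"translation": [0, 0, 0], "rotation": [0, 0, 0]},
    {"translation": [0, 0, 0], "rotation": [0, 0, 0]},
    {"translation": [0, 0, 0], "rotation": [0, 0, 0]},
    {"translation": [0, 0, 0], "rotation": [0, 0, 0]},
    {"translation": [0, 0, 0], "rotation": [0, 0, 0]},
    {"translation": [0, 0, 0], "rotation": [0, 0, 0]},
    {"translation": [0, 0, 0], "rotation": [0, 0, 0]},
  ],
)

```text
t: 33.9
eef_pos: [0.563, -0.0789, 0.0204]
ee_rot: [3.142, 0.0, -0.036]
force: [1.3, -5.4, -1.5]
width: 0.0242
gripper_force: 45.0
```

```bash
python3 st.py d; python3 - <<'E'
from h import *
S=camera_model("scene"); m=camera_model("wrist"); T=camera_model("top")
O=np.array([.5475,-.078,0]); Rz=R.from_euler('z',-2.1,degrees=True).as_matrix()
for n,c in(("sc",S),("tp",T),("wr",m)):
    p=proj(c,O+Rz@[-.025,0,.08]); x,y=p.round().astype(int); print(n,p)
    I={k:cv2.imread(f"pics/{n}_{k}.png") for k in "abcd"}
    for k in "abcd":
        h=cv2.cvtColor(I[k],cv2.COLOR_BGR2HSV)[max(y-30,0):y+30,max(x-30,0):x+30]; M=(h[...,0]>20)&(h[...,0]<35)&(h[...,1]>120)&(h[...,2]>70)
        print(k,M.sum(),np.argwhere(M).mean(0) if M.any() else None)
    for a,b in("ab","bc","cd"): print(a,b,np.abs(I[a].astype(int)-I[b])[max(y-15,0):y+15,max(x-15,0):x+15].mean().round(2))
E
```

```text
33.9 [ 0.56295542 -0.07887293  0.0203745 ] 0.0241858753829546 44.999025743454695 [ 1.27497381 -5.40784353 -1.48891822] [-1.76132998 -0.34158318  0.02427073]
sc [269.66035723 288.06250544]
a 0 None
b 0 None
c 0 None
d 0 None
a b 2.83
b c 2.65
c d 2.66
tp [374.29539904 213.21697483]
a 20 [30.6 30.6]
b 0 None
c 0 None
d 0 None
a b 4.43
b c 1.8
c d 1.8
wr [318.93348631 396.10940582]
a 367 [13.70844687 29.04359673]
b 354 [13.9039548  29.27118644]
c 365 [13.63835616 29.4       ]
d 338 [13.76923077 29.01775148]
a b 0.87
b c 0.89
c d 0.88
```

apply_moves(
  steps=[
    {"translation": [0, 0, 0], "rotation": [0, 0, 0]},
    {"translation": [0, 0, 0], "rotation": [0, 0, 0]},
    {"translation": [0, 0, 0], "rotation": [0, 0, 0]},
    {"translation": [0, 0, 0], "rotation": [0, 0, 0]},
    {"translation": [0, 0, 0], "rotation": [0, 0, 0]},
    {"translation": [0, 0, 0], "rotation": [0, 0, 0]},
    {"translation": [0, 0, 0], "rotation": [0, 0, 0]},
    {"translation": [0, 0, 0], "rotation": [0, 0, 0]},
    {"translation": [0, 0, 0], "rotation": [0, 0, 0]},
    {"translation": [0, 0, 0], "rotation": [0, 0, 0]},
  ],
)

```text
t: 34.88
eef_pos: [0.563, -0.0789, 0.0204]
ee_rot: [3.141, 0.0, -0.036]
force: [0.6, -5.4, -2.1]
width: 0.0243
gripper_force: 45.0
```

apply_moves(
  steps=[
    {"translation": [0, 0, 0], "rotation": [0, 0, 0]},
    {"translation": [0, 0, 0], "rotation": [0, 0, 0]},
    {"translation": [0, 0, 0], "rotation": [0, 0, 0]},
    {"translation": [0, 0, 0], "rotation": [0, 0, 0]},
    {"translation": [0, 0, 0], "rotation": [0, 0, 0]},
    {"translation": [0, 0, 0], "rotation": [0, 0, 0]},
    {"translation": [0, 0, 0], "rotation": [0, 0, 0]},
    {"translation": [0, 0, 0], "rotation": [0, 0, 0]},
    {"translation": [0, 0, 0], "rotation": [0, 0, 0]},
    {"translation": [0, 0, 0], "rotation": [0, 0, 0]},
  ],
)

```text
t: 35.72
eef_pos: [0.5629, -0.0789, 0.0204]
ee_rot: [3.142, 0.0, -0.036]
force: [1.5, -3.9, -1.6]
width: 0.0242
gripper_force: 45.0
```

```bash
python3 st.py e; python3 - <<'E'
from h import *
I={k:cv2.imread(f"pics/tp_{k}.png").astype(int) for k in "abcde"}
for a,b in("ab","bc","cd","de"): print(a,b,np.abs(I[a]-I[b])[205:225,364:385].mean().round(2))
print(job_done())
E
```

```text
35.7167 [ 0.5629434  -0.07888894  0.02039282] 0.024175469313934137 44.99903904274106 [ 1.49112938 -3.89248681 -1.60033523] [-1.77861692 -0.389145    0.0135346 ]
a b 7.42
b c 1.9
c d 1.79
d e 1.79
the job is handed in; nothing more can be done
None
```

Handed in at about 36 s, with no verdict returned: the pin was driven home with the mallet, the mallet was set back standing on the bench, and the bolt head is still gripped at 45 N after about 10 s of holding; the socket looked still in the top view, but its yellow stripe had turned out of sight, so tightness rests on the hold time and steady readings.

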